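# Roll a polished mill roll up its track into a sprung gauge

## Robot

A 6-joint arm with a two-finger parallel gripper is mounted at the origin on the work surface. World frame = base frame: x ahead of the robot, y to its left, z up, the work surface at z = 0. Lengths are in m, angles in rad, forces in N, time in s.
With the tool pointing down it reaches from about 0.3 to 0.875 m from the base axis. Payload 6.4 kg.
Tool frame: the origin (TCP) lies between the finger pads; the fingertips stand 19 mm ahead of it and the grasp point (between the pads) is the TCP; z points along the fingers, y is the line along which they close (so a half turn about z gives the same grasp; the last joint's range is limited). The gripper opens to 88 mm and grips with 3 to 60 N. Pads are 18 mm wide; open, the fingers measure 123 mm over their backs; the gripper's body (75 mm by 187 mm) begins 45 mm behind the grasp point.
Start: joints at [1.011, 0.181, 1.607, -0, 1.354, -0.206], TCP at [0.199, 0.539, 0.258] pointing down, gripper open.
Joint ranges: [-2.99, 2.99], [-0.89, 2.07], [0.3, 2.58], [-1.14, 4.28], [0, 2.63], [-3.12, 3.12]. Speed limits (rad/s): [2.57, 2.57, 3.01, 3.14, 3.14, 3.14].

## Interface

Orientations are given as [roll, pitch, yaw] about the fixed x, y, z axes, in that order (R = Rz(yaw) Ry(pitch) Rx(roll)).
In Python, from bench import robot gives the robot as it stands.
- The arm moves only by the tool move_arm, never from a script. Its arguments are lists of equal length, an entry for each row: "offset": the shift along the tool's x, y, z in units of 0.2 m (1.0 is 0.2 m), a list of three; "twist": the turn, a rotation vector about the tool's x, y, z in units of pi/4 rad (1.0 is pi/4 rad), a list of three; "grip": the closure, from 0 (fully open) to 1 (shut). A call has 1 to 20 rows; each row is the pose to reach, as a shift and turn from the pose commanded when the call began, along the tool's axes at that moment; what a row does not reach only later rows make up. A row lasts 1/10 s, in which the tool goes at most 50 mm and 8.59 degrees, less where a joint would pass 70% of its speed; a pose out of reach is approached as far as the arm can. A call with a number of a shift or a turn outside -1 to 1 is refused whole. A call with a gripper value outside its range is refused whole. The fingers move at their own pace and stop on an object; "grip_force" is the grip in N (left out, the last holds). Time passes only in rows, so rows that repeat a pose let the fingers close. It gives the time, the measured TCP pose, the force and the opening at its end, in the units of the state.
- robot.sense(): the state, without advancing time (a new reading comes with each control period).
- robot.camera(name): name is "side" or "top"; returns a dict with "frame" (384x512x3 uint8, red, green, blue), "z_map" (384x512 float32, m along the optical axis (not along the pixel's ray), 0 where there is no reading), "fx", "fy", "cx", "cy" (pixels), "origin" and "attitude" of the camera in the world. Camera axes: x right, y up, looking along -z (the intrinsics and any distortion apply to the point x, -y, -z); pixel columns grow to the right and rows downward; lengths in m; the calibration is good to about 2 mm. A picture is of the moment at which its call begins.
- robot.close_job(): hands the job in, once; it reports no verdict.
The state is a dict: "clock": time; "joint_pos": joint angles; "joint_vel": joint speeds; "effort": joint torques, N m; "tcp_pos": TCP position; "tcp_rot": TCP orientation; "force": force on the tool from outside, world axes, zero at the start; "moment": the same for the moment, N m; "finger_gap": finger opening in m.
Only numpy, scipy, OpenCV 4.12 (cv2) and the standard library are available. Lean on these libraries where they do the work, as an engineer would, in place of code of your own. Each camera call takes 0.05 s, during which the arm holds its last target. There are 200 camera calls.

## Task

The polished roll must not be touched by the gripper: pick up the wooden paddle and with it roll the roll gently up the sloping track, over the cross slot and on under the green hood, until it presses the hidden sprung feeler with about 6 N (never over 12 N), and hold it so for a second. Then ease it back so that it comes to rest in the cross slot, and lay the paddle down flat on its blue mat. Do not disturb the jar, the dish or the upright mandrel.

Things in the scene. Friction and masses are not known exactly. Their poses are not given: they have to be found in the camera images.
- track: Fixed wooden track, 265 long, 88 wide over two pale side rails (72 between, 12 high). Origin: underside centre, on the bench; x runs level along the track towards its uphill end and green hood, y across, z up. The floor rises 3 degrees towards +x: 14 mm above the bench at x = -110, 26.3 at x = +125. Its low end is at x = -128. Let go on the slope, the roll runs back down to the slot or the lip.
- lip (a point): Top of the floor, mid-width, at the uphill face of the brass lip at the track's low end (track x = -110 mm, z = 14 mm); axes as the track's. The lip is 12 long, 5 high above the floor and stops the roll.
- seat (a point): Centre of the roll when it rests in the 16 mm wide slot cut straight across the track's floor (track x = +39 mm, y = 0, z = 34.5 mm); axes as the track's. The roll sinks about 2.3 mm into the slot and takes roughly 1 to 2.5 N to push out again uphill.
- gauge: Green hood with a dial on top, fixed over the track's upper end; origin and axes are the track's. From its open mouth at x = +57 mm it reaches to +135; roof 54 above the floor, inner width 88. Inside is a sprung brass feeler, 40 wide, 26 high. Its depth differs each time: the roll meets it with its centre 20 to 40 mm past the slot's. It yields 0.5 N per mm and bottoms at 25 mm, 12.5 N.
- roll: Polished hollow steel roll, 30 diameter, 60 long, with a 12 mm brass journal at each end (68 overall); about 0.2 kg, slippery, so the paddle feels at most about 1 N more than the feeler. Origin at its centre, its y axis along the roll and across the track; x and z turn as it rolls. It starts against the brass lip, its centre 11 mm uphill of the lip's face, 15 above the floor.
- paddle: Loose pale wooden paddle with a red band, 200 long, 0.08 kg. Origin: underside centre; x towards the head, z up. Head: upright board, x = +90 to +100, 50 wide, 36 high; its front face (x = +100) pushes. Handle: behind it, 18 wide, 20 to 36 mm above the underside. A heel 30 wide under the rear 25 mm keeps it level when laid down.
- paddle_grip (a point): Point in the middle of the paddle's handle to grip it by (across its 18 mm width): 130 mm behind the head's front face, 28 mm above the paddle's underside; axes as the paddle's.
- mat: Blue mat fixed on the bench, 280 x 120 x 3 thick, on which the paddle lies; origin: underside centre, x along its length.
- jar: Amber jar with a dark cap, 56 diameter, 75 high, standing; origin: underside centre. To be left alone.
- dish: Small white ceramic dish, 70 diameter, 30 high; origin: underside centre. To be left alone.
- mandrel: Upright tapered steel ring mandrel on a round foot 64 diameter, 165 high; origin: underside centre. To be left alone.
There are look-alikes about, which are no part of the job. Leave any purple or turquoise look-alike of the paddle alone.

How it is judged:
By the outcome, as a careful person would: the job done as asked, in the order asked, and still so for the second after the job is handed in, with the robot touching nothing.
It also fails if it takes over 67 s, if anything falls off the work surface, if the arm or the gripper's body presses on something with over 40 N, if the wrist force passes 120 N, or if a joint passes its speed limit or range.

## Working session

There is one attempt and no reset: what is moved stays moved. The work goes in short steps, Python scripts to look and compute and a tool call to move; the robot and the scene stay as the last step left them, time stands still between calls to the robot, and variables do not carry over. Pictures are saved under pics/ and viewed, on a budget of 10 in all, crops included, one or two more only if the job needs it, and the job is handed in when it is done.

Besides the shell and the picture viewer there is one more tool, called after "Call:" by a JSON object that holds its "api" and its "payload", one argument or row to a line. move_arm: Moves the arm, as the interface text tells. Shifts and turns lie within -1 to 1; 1 stands for 0.2 m of shift or pi/4 rad of turn. Its arguments: {"type":"object","properties":{"offset":{"type":"array"},"twist":{"type":"array"},"grip":{"type":"array"},"grip_force":{"type":"number"}},"required":["offset","twist","grip"]}

```bash
mkdir -p pics; ls; cat > h.py <<'E'
import numpy as np, cv2
from bench import robot
from scipy.spatial.transform import Rotation as R
def cam(n):
    c=robot.camera(n); A=np.array(c["attitude"])
    c["Rm"]=A if A.shape==(3,3) else R.from_euler("xyz",A).as_matrix()
    c["o"]=np.array(c["origin"]); return c
def cloud(c):
    z=c["z_map"]; v,u=np.mgrid[:z.shape[0],:z.shape[1]]
    P=np.stack([(u-c["cx"])/c["fx"]*z,-(v-c["cy"])/c["fy"]*z,-z],-1)
    W=P@c["Rm"].T+c["o"]; W[z==0]=np.nan; return W
def save(c,name,box=None,k=1):
    f=c["frame"]
    if box: f=f[box[1]:box[3],box[0]:box[2]]
    f=cv2.resize(f,None,fx=k,fy=k,interpolation=cv2.INTER_CUBIC)
    cv2.imwrite("pics/"+name,f[:,:,::-1])
E
python3 - <<'E'
from h import *
s=robot.sense(); print(s)
for n in("top","side"):
    c=cam(n); save(c,n+"1.png",k=1.5); print(n,c["attitude"],c["o"],c["fx"],c["cx"],c["cy"],[k for k in c])
    np.savez(n+"1.npz",W=cloud(c),f=c["frame"])
E
```

```text
pics
{'clock': 0.0, 'joint_pos': array([ 1.01069073e+00,  1.81506591e-01,  1.60796945e+00, -3.63233903e-05,
        1.35376222e+00, -2.06289756e-01]), 'joint_vel': array([ 1.26099318e-03,  7.81488493e-04, -1.22299290e-03,  5.25954377e-04,
        1.36857009e-03,  5.08117206e-05]), 'effort': array([ 5.00585593e-04, -4.33876276e+01, -3.41848254e+01,  7.03300070e-02,
        3.85414786e-02, -2.06072787e-04]), 'tcp_pos': array([0.19895434, 0.53897358, 0.2568481 ]), 'tcp_rot': array([-3.13997467e+00, -3.02362900e-04,  2.78778442e+00]), 'force': array([0.27218763, 0.14217786, 0.16199275]), 'moment': array([0.01217837, 0.02975644, 0.04219024]), 'finger_gap': 0.0885462869913619}
top [ 0.11937305 -0.00893241 -1.54676998] [0.32156126 0.03043837 1.54257867] 473.511216874047 254.95309392811635 197.4829540240335 ['frame', 'z_map', 'fx', 'fy', 'cx', 'cy', 'origin', 'attitude', 'Rm', 'o']
side [ 0.92978379 -0.00829633 -0.23571079] [ 0.29490204 -0.85846867  0.71443243] 437.0616961266814 258.74847669249016 193.21892583062206 ['frame', 'z_map', 'fx', 'fy', 'cx', 'cy', 'origin', 'attitude', 'Rm', 'o']
```

View pics/top1.png

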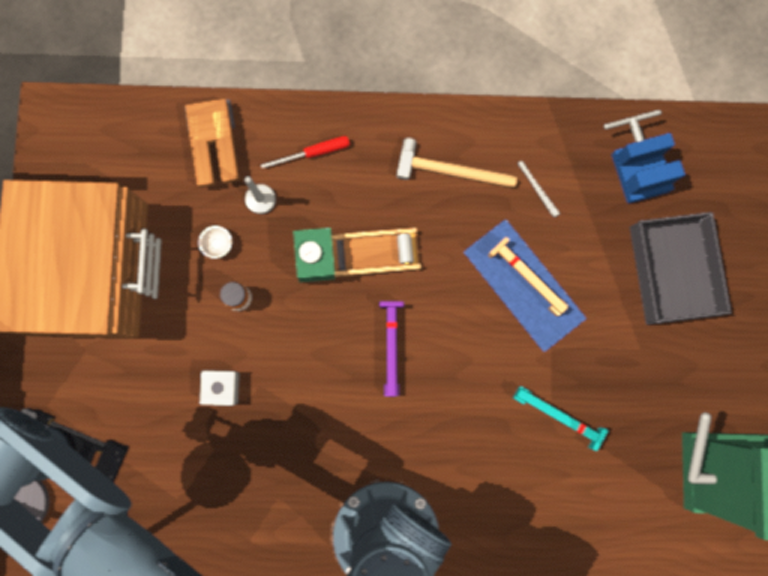

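View pics/side1.png

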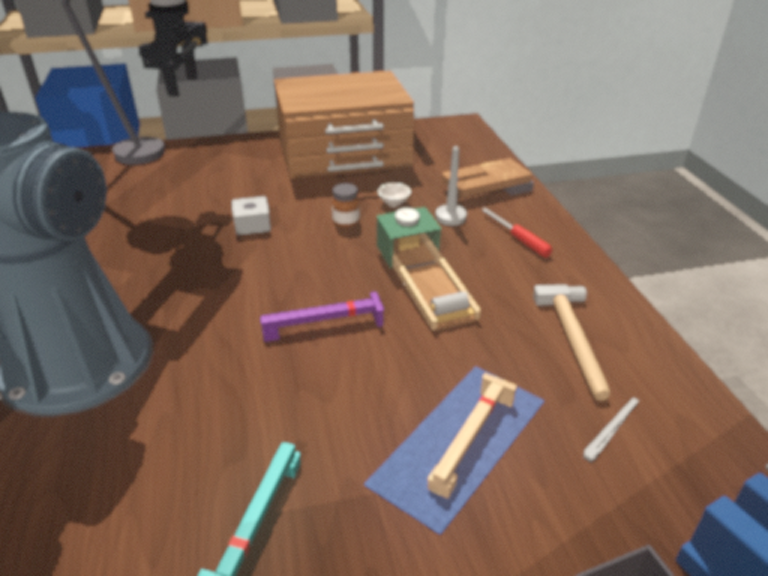

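Top view (picture pixels at 1.5×): the track lies at (294–420, 228–282), with the hood at left (uphill is about +y) and the roll at (404, 248). The pale paddle on the blue mat is at (530, 280), head at (502, 247). Candidates for the paddle are:
- pale one on the blue mat (530, 280)
- purple (392, 348)
- turquoise (562, 418)
- hammer (460, 170)

I choose the pale one with the red band on the mat.

```bash
python3 - <<'E'
from h import *
d=np.load("top1.npz");W=d["W"];f=d["f"]
hsv=cv2.cvtColor(f,cv2.COLOR_RGB2HSV)
def comp(m,box):
    k=np.zeros(m.shape,np.uint8);x0,y0,x1,y1=box;k[y0:y1,x0:x1]=m[y0:y1,x0:x1];return k
def rect(name,m):
    v,u=np.nonzero(m&~np.isnan(W[...,0])); P=W[v,u]
    r=cv2.minAreaRect(P[:,:2].astype(np.float32)); print(name,len(P),"c",np.round(r[0],4),"sz",np.round(r[1],4),"ang",round(r[2],2),"z",np.round(np.percentile(P[:,2],[5,25,50,75,95]),4),"mean",P.mean(0).round(4)); return P
H,S,V=hsv[...,0].astype(int),hsv[...,1].astype(int),hsv[...,2].astype(int)
blue=(H>100)&(H<130)&(S>80)
mat=comp(blue,(300,140,395,240)); rect("mat",mat>0)
inm=comp((~blue)&(V>110)&(W[...,2]>0.028),(300,140,395,240))
n,l,st,_=cv2.connectedComponentsWithStats(inm); i=1+st[1:,4].argmax(); P=rect("paddle",l==i)
c=P[:,:2].mean(0); w,v=np.linalg.eigh(np.cov((P[:,:2]-c).T)); a=v[:,1]; print("axis",a,np.degrees(np.arctan2(a[1],a[0])))
t=(P[:,:2]-c)@a; s=(P[:,:2]-c)@v[:,0]
print("t range",t.min(),t.max())
for lo in np.arange(-.12,.12,.01):
    q=(t>=lo)&(t<lo+.01)
    if q.any(): print(round(lo,2),q.sum(),(s[q].min()*1e3).round(1),(s[q].max()*1e3).round(1),(np.median(P[q,2])*1e3).round(1))
red=comp(((H<8)|(H>172))&(S>150)&(V>120),(300,140,395,240)); rect("red",red>0)
g=comp((H>50)&(H<90)&(S>80)&(W[...,2]>.06),(185,140,240,200)); rect("hood",g>0)
rail=comp((H>12)&(H<30)&(S>60)&(V>150)&(W[...,2]>.012),(215,145,290,190)); rect("rails",rail>0)
roll=comp((S<60)&(V>100)&(W[...,2]>.02),(250,145,285,185)); rect("roll",roll>0)
rect("bench",comp(np.ones_like(H),(240,250,330,260))>0)
for nm,b in(("jar",(140,180,175,215)),("dish",(128,145,160,178)),("mandrel",(158,112,190,146))):
    rect(nm,comp(W[...,2]>.012,b)>0)
E
python3 - <<'E'
import sys;sys.path.insert(0,'.')
import numpy as np,cv2
f=np.load("top1.npz")["f"]
cv2.imwrite("pics/crop1.png",cv2.resize(f[140:240,185:395],None,fx=3.8,fy=3.8,interpolation=cv2.INTER_CUBIC)[:,:,::-1])
E
```

```text
mat 2249 c [ 0.5408 -0.2885] sz [0.277  0.1177] ang 39.85 z [-0.0038 -0.0002  0.0022  0.0046  0.0077] mean [ 0.5339 -0.2861  0.0021]
paddle 422 c [ 0.5517 -0.2936] sz [0.1992 0.0503] ang 46.17 z [0.0309 0.0353 0.0377 0.0401 0.0432] mean [ 0.5564 -0.2885  0.0376]
axis [0.69147128 0.72240395] 46.25331322695699
t range -0.10654489363579973 0.09269948216602199
-0.11 15 -9.7 7.4 36.0
-0.1 23 -14.2 9.0 39.7
-0.09 19 -10.9 11.5 35.7
-0.08 22 -10.1 8.4 36.2
-0.07 18 -9.7 8.4 38.2
-0.06 19 -7.9 8.9 37.3
-0.05 19 -8.2 8.8 39.1
-0.04 19 -9.0 8.3 38.7
-0.03 18 -8.1 8.2 38.1
-0.02 17 -8.2 8.8 37.8
-0.01 19 -8.2 8.5 38.6
-0.0 17 -9.1 7.9 37.5
0.01 22 -9.5 8.6 36.4
0.02 18 -9.5 8.1 37.6
0.03 17 -7.2 8.3 38.2
0.04 22 -9.4 8.4 36.9
0.05 18 -9.7 9.5 38.7
0.06 22 -11.1 8.3 36.6
0.07 17 -9.1 8.8 37.4
0.08 38 -25.1 23.4 38.7
0.09 23 -25.4 24.9 38.4
red 17 c [ 0.5913 -0.263 ] sz [0.0086 0.0301] ang 53.13 z [0.0034 0.0362 0.0387 0.0405 0.0443] mean [ 0.588  -0.2602  0.0346]
hood 531 c [0.5856 0.1677] sz [0.0997 0.0733] ang 7.31 z [0.0759 0.0804 0.0826 0.0846 0.0874] mean [0.5824 0.1643 0.0822]
rails 1042 c [0.6018 0.0382] sz [0.0894 0.1792] ang 6.92 z [0.0137 0.0167 0.02   0.0259 0.0343] mean [0.6022 0.0356 0.0218]
roll 153 c [ 0.608  -0.0236] sz [0.0593 0.0272] ang 5.82 z [0.0343 0.0392 0.0425 0.0446 0.0475] mean [ 0.6077 -0.0232  0.0418]
bench 896 c [ 0.3235 -0.0795] sz [0.029  0.2892] ang 1.38 z [-0.0058 -0.0024 -0.      0.0029  0.0336] mean [ 0.3235 -0.0793  0.0024]
jar 294 c [0.4943 0.334 ] sz [0.0527 0.0521] ang 16.38 z [0.0238 0.0508 0.073  0.0761 0.08  ] mean [0.4928 0.3308 0.0641]
dish 243 c [0.6134 0.3888] sz [0.0669 0.0669] ang 74.33 z [0.0123 0.0164 0.0224 0.0289 0.0342] mean [0.6155 0.3916 0.0228]
mandrel 303 c [0.7217 0.3135] sz [0.0956 0.0613] ang 69.57 z [0.0131 0.0158 0.0184 0.0528 0.1541] mean [0.7131 0.2964 0.042 ]
```

View pics/crop1.png

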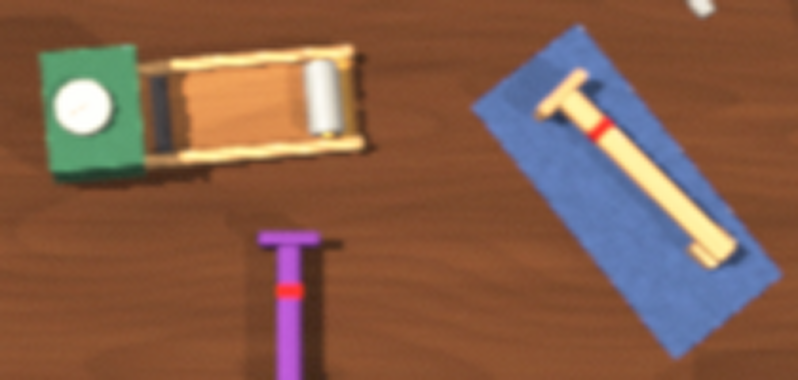

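The crop shows the pale paddle at (640, 165) with its red band at (600, 128), head upper-left and heel lower-right. It lies on the mat, separate from the purple one, so this is the right one. The sizes agree: paddle 199×50, mat 277×118, roll to hood 193 mm.

```bash
cat >> h.py <<'E'
def to(p,yaw,roll=180.,pitch=0.):
    """full shift/turn in tool units from measured pose to world target"""
    s=robot.sense(); T=R.from_euler("xyz",s["tcp_rot"]); G=R.from_euler("xyz",[roll,pitch,yaw],degrees=True)
    o=T.inv().apply(np.array(p)-s["tcp_pos"])/.2; w=(T.inv()*G).as_rotvec()/(np.pi/4)
    print("offset",o.round(4),"twist",w.round(4),"t",s["clock"],"F",s["force"].round(2))
E
python3 -c "
from h import *
to([.531,-.315,.2],46.2)"
```

```text
offset [-3.0369 -3.4301  0.2887] twist [-1.6000e-03  1.6000e-03  2.5229e+00] t 0.1 F [ 0.05  0.45 -0.01]
```

Call:
{"api": "move_arm", "payload": {
  "offset": [
    [-0.88, -1, 0],
    [-0.88, -1, 0],
    [-0.88, -1, 0],
    [-0.88, -1, 0],
    [-0.88, -1, 0],
    [-0.88, -1, 0]
  ],
  "twist": [
    [0, 0, 0.9],
    [0, 0, 0.9],
    [0, 0, 0.9],
    [0, 0, 0.9],
    [0, 0, 0.9],
    [0, 0, 0.9]
  ],
  "grip": [0, 0, 0, 0, 0, 0]
}}

```text
clock: 0.7
tcp_pos: [0.2957, 0.2876, 0.2573]
tcp_rot: [-3.141, 0.001, 2.075]
force: [-0.6, -0.0, 0.3]
finger_gap: 0.0878
```

```bash
python3 -c "
from h import *
to([.531,-.315,.2],46.2)"
```

```text
offset [-3.2063 -0.4245  0.2905] twist [2.000e-04 1.700e-03 1.615e+00] t 0.7 F [-0.61 -0.01  0.35]
```

Call:
{"api": "move_arm", "payload": {
  "offset": [
    [-1, -0.13, 0.05],
    [-1, -0.13, 0.05],
    [-1, -0.13, 0.05],
    [-1, -0.13, 0.05],
    [-1, -0.13, 0.05]
  ],
  "twist": [
    [0, 0, 0.95],
    [0, 0, 0.95],
    [0, 0, 0.95],
    [0, 0, 0.95],
    [0, 0, 0.95]
  ],
  "grip": [0.5, 0.5, 0.5, 0.5, 0.5]
}}

```text
clock: 1.2
tcp_pos: [0.3716, 0.0984, 0.2475]
tcp_rot: [3.141, 0.002, 1.32]
force: [-0.3, 0.1, 0.8]
finger_gap: 0.0503
```

```bash
python3 -c "
from h import *
to([.531,-.315,.2],46.2)"
```

```text
offset [-1.8045  1.2844  0.2417] twist [0.0016 0.0017 0.6543] t 1.2 F [-0.29  0.09  0.82]
```

Call:
{"api": "move_arm", "payload": {
  "offset": [
    [-1, 0.7, 0.1],
    [-1, 0.7, 0.1],
    [-1, 0.7, 0.1],
    [-1, 0.7, 0.1],
    [-1, 0.7, 0.1],
    [-1, 0.7, 0.1]
  ],
  "twist": [
    [0, 0, 0.6],
    [0, 0, 0.6],
    [0, 0, 0.6],
    [0, 0, 0.6],
    [0, 0, 0.6],
    [0, 0, 0.6]
  ],
  "grip": [0.5, 0.5, 0.5, 0.5, 0.5, 0.5]
}}

```text
clock: 1.8
tcp_pos: [0.4602, -0.128, 0.2269]
tcp_rot: [3.141, 0.001, 0.859]
force: [0.8, -0.4, 0.3]
finger_gap: 0.0439
```

```bash
python3 -c "
from h import *
to([.531,-.315,.2],46.2)"
```

```text
offset [-0.4761  0.879   0.1353] twist [0.0002 0.0013 0.0665] t 1.8 F [ 0.81 -0.41  0.3 ]
```

Call:
{"api": "move_arm", "payload": {
  "offset": [
    [-0.476, 0.879, 0.5],
    [-0.476, 0.879, 0.5],
    [-0.476, 0.879, 0.5],
    [-0.476, 0.879, 0.5],
    [-0.476, 0.879, 0.5],
    [-0.476, 0.879, 0.5],
    [-0.476, 0.879, 0.5]
  ],
  "twist": [
    [0, 0, 0.067],
    [0, 0, 0.067],
    [0, 0, 0.067],
    [0, 0, 0.067],
    [0, 0, 0.067],
    [0, 0, 0.067],
    [0, 0, 0.067]
  ],
  "grip": [0.5, 0.5, 0.5, 0.5, 0.5, 0.5, 0.5]
}}

```text
clock: 2.5
tcp_pos: [0.5307, -0.3089, 0.1272]
tcp_rot: [-3.139, -0.0, 0.811]
force: [0.3, -0.3, -0.5]
finger_gap: 0.0443
```

```bash
python3 -c "
from h import *
to([.531,-.315,.031],46.2)
c=cam('side'); save(c,'s2.png',(200,200,400,370),3.5)"
```

```text
offset [-0.0212  0.0233  0.481 ] twist [-0.0028 -0.0004  0.0059] t 2.5 F [ 0.26 -0.29 -0.52]
```

View pics/s2.png

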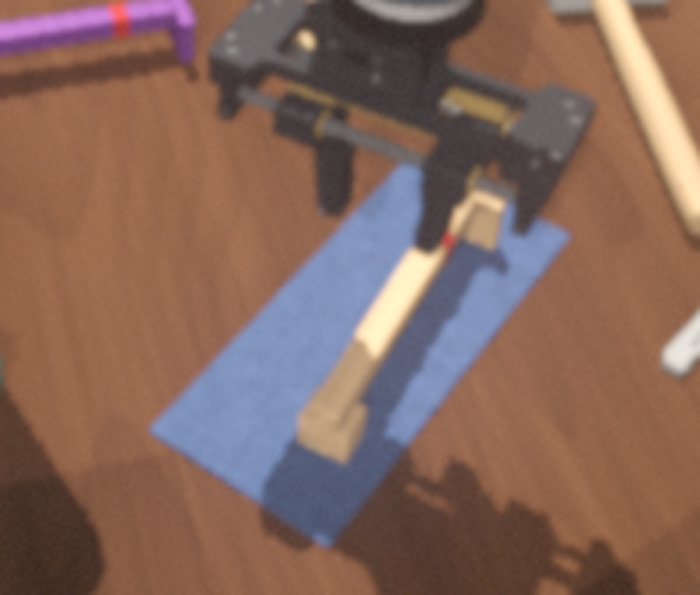

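The side crop shows the open fingers at (335, 185) and (435, 210) above and astride the handle, with the head beyond at (485, 220). It's clear to descend.

Call:
{"api": "move_arm", "payload": {
  "offset": [
    [0, 0, 0.2],
    [0, 0, 0.25],
    [0, 0, 0.25],
    [0, 0, 0.25]
  ],
  "twist": [
    [0, 0, 0],
    [0, 0, 0],
    [0, 0, 0],
    [0, 0, 0]
  ],
  "grip": [0.5, 0.5, 0.5, 0.5]
}}

```text
clock: 2.95
tcp_pos: [0.5316, -0.3097, 0.0789]
tcp_rot: [3.141, -0.0, 0.812]
force: [-0.6, 0.0, -0.2]
finger_gap: 0.0442
```

```bash
python3 -c "
from h import *
to([.531,-.315,.031],46.2)"
```

```text
offset [-0.0211  0.0159  0.2398] twist [ 0.001  -0.0001  0.0069] t 2.95 F [-0.58  0.05 -0.23]
```

Call:
{"api": "move_arm", "payload": {
  "offset": [
    [-0.02, 0.016, 0.1],
    [-0.02, 0.016, 0.2],
    [-0.02, 0.016, 0.24],
    [-0.02, 0.016, 0.24],
    [-0.02, 0.016, 0.24],
    [-0.02, 0.016, 0.24],
    [-0.02, 0.016, 0.24],
    [-0.02, 0.016, 0.24],
    [-0.02, 0.016, 0.24],
    [-0.02, 0.016, 0.24],
    [-0.02, 0.016, 0.24],
    [-0.02, 0.016, 0.24]
  ],
  "twist": [
    [0, 0, 0.007],
    [0, 0, 0.007],
    [0, 0, 0.007],
    [0, 0, 0.007],
    [0, 0, 0.007],
    [0, 0, 0.007],
    [0, 0, 0.007],
    [0, 0, 0.007],
    [0, 0, 0.007],
    [0, 0, 0.007],
    [0, 0, 0.007],
    [0, 0, 0.007]
  ],
  "grip": [0.5, 0.5, 0.5, 0.5, 1, 1, 1, 1, 1, 1, 1, 1],
  "grip_force": 30
}}

```text
clock: 4.15
tcp_pos: [0.5313, -0.3158, 0.0307]
tcp_rot: [3.14, -0.0, 0.805]
force: [-0.6, 0.9, 6.3]
finger_gap: 0.0177
```

```bash
python3 -c "
from h import *
to([.531,-.315,.031],46.2)
print(robot.sense()['finger_gap'])"
```

```text
offset [ 0.0018 -0.0035 -0.0016] twist [ 0.0019 -0.0001 -0.0011] t 4.15 F [-0.65  0.92  6.3 ]
0.017680508338819834
```

Call:
{"api": "move_arm", "payload": {
  "offset": [
    [0, 0, -0.1],
    [0, 0, -0.25],
    [0, 0, -0.4],
    [0, 0, -0.5],
    [0, 0, -0.5]
  ],
  "twist": [
    [0, 0, 0],
    [0, 0, 0],
    [0, 0, 0],
    [0, 0, 0],
    [0, 0, 0]
  ],
  "grip": [1, 1, 1, 1, 1]
}}

```text
clock: 4.65
tcp_pos: [0.5322, -0.3166, 0.1329]
tcp_rot: [3.136, -0.0, 0.806]
force: [0.3, -1.1, -1.1]
finger_gap: 0.0174
```

```bash
python3 -c "
from h import *
print(robot.sense()['finger_gap'])
to([.6295,-.2,.12],96.8)"
```

```text
0.017359198812998557
offset [ 0.7573 -0.0534  0.0643] twist [ 0.0069  0.003  -1.1254] t 4.65 F [ 0.3  -1.09 -1.06]
```

Call:
{"api": "move_arm", "payload": {
  "offset": [
    [0.1, -0.05, 0.0],
    [0.25, -0.05, 0.0],
    [0.4, -0.05, 0.0],
    [0.55, -0.05, 0.0],
    [0.7, -0.05, 0.0],
    [0.757, -0.053, 0.0],
    [0.757, -0.053, 0.0],
    [0.757, -0.053, 0.0]
  ],
  "twist": [
    [0, 0, -0.15],
    [0, 0, -0.3],
    [0, 0, -0.45],
    [0, 0, -0.6],
    [0, 0, -0.75],
    [0, 0, -0.9],
    [0, 0, -1],
    [0, 0, -1]
  ],
  "grip": [1, 1, 1, 1, 1, 1, 1, 1]
}}

```text
clock: 5.45
tcp_pos: [0.6272, -0.1977, 0.1274]
tcp_rot: [-3.139, -0.001, 1.593]
force: [-1.4, 0.5, -0.5]
finger_gap: 0.0177
```

```bash
python3 - <<'E'
from h import *
to([.6284,-.1896,.12],96.8)
c=cam("top");W=cloud(c);save(c,"t3.png",(180,130,360,240),4.4)
hsv=cv2.cvtColor(c["frame"],cv2.COLOR_RGB2HSV).astype(int);H,S,V=hsv[...,0],hsv[...,1],hsv[...,2]
s=robot.sense();p=s["tcp_pos"];print(p,s["tcp_rot"])
m=(H>10)&(H<32)&(S>50)&(V>110)&(W[...,2]>.09)&(W[...,2]<.17)&(np.hypot(W[...,0]-p[0],W[...,1]-p[1])<.17)
n,l,st,_=cv2.connectedComponentsWithStats(m.astype(np.uint8))
for i in range(1,n):
    if st[i,4]>15:
        P=W[l==i];r=cv2.minAreaRect(P[:,:2].astype(np.float32));print(st[i],P.mean(0).round(4),P.min(0).round(4),P.max(0).round(4),r)
# precise track: hood axis / rail edges
W=np.load("top1.npz")["W"];f=np.load("top1.npz")["f"];hsv=cv2.cvtColor(f,cv2.COLOR_RGB2HSV).astype(int);H,S,V=hsv[...,0],hsv[...,1],hsv[...,2]
u=np.array([np.cos(np.radians(96.8)),np.sin(np.radians(96.8))]);v=np.array([-u[1],u[0]]);o=np.array([.597,.0735])
q=(W[...,:2]-o);X=q@u;Y=q@v
z=W[...,2]-(14+ (X*1e3+110)*.0524)/1e3
k=(V>165)&(H>12)&(H<32)&(np.abs(X)<.16)&(np.abs(Y)<.06)&(S<170)
for lo in np.arange(-.12,.05,.02):
    for sg in(-1,1):
        a=k&(X>=lo)&(X<lo+.02)&(sg*Y>.03)
        if a.sum()>3: print("rail",round(lo,2),sg,a.sum(),(np.median(Y[a])*1e3).round(1),(z[a].mean()*1e3).round(1))
E
```

```text
offset [0.0402 0.0071 0.037 ] twist [-0.0035 -0.002  -0.1234] t 5.45 F [-1.4   0.46 -0.52]
[ 0.6271018  -0.19817568  0.12773499] [-3.13909301e+00 -1.24848343e-03  1.58943671e+00]
[285 146  16  19 143] [ 0.624  -0.0826  0.132 ] [ 0.5996 -0.1116  0.1025] [ 0.6514 -0.0668  0.1438] ((0.6255128979682922, -0.08919485658407211), (0.0517360083758831, 0.044741880148649216), 0.06074155122041702)
[345 151   7  11  39] [ 0.6247 -0.2604  0.1284] [ 0.6137 -0.2673  0.1067] [ 0.6429 -0.2514  0.1414] ((0.6275672912597656, -0.26073333621025085), (0.012212725356221199, 0.030828310176730156), 75.9369125366211)
[314 152   8   5  28] [ 0.6296 -0.1656  0.1343] [ 0.6224 -0.1751  0.1273] [ 0.6353 -0.1544  0.1417] ((0.6286629438400269, -0.1647849678993225), (0.012647988274693489, 0.020707182586193085), 2.4832839965820312)
rail -0.12 -1 28 -38.0 5.5
rail -0.12 1 27 38.2 6.4
rail -0.1 -1 28 -40.5 5.6
rail -0.1 1 29 37.6 11.3
rail -0.08 -1 37 -37.9 2.8
rail -0.08 1 26 38.7 5.7
rail -0.06 -1 37 -37.3 2.4
rail -0.06 1 26 38.3 7.4
rail -0.04 -1 35 -37.8 2.2
rail -0.04 1 26 40.5 7.7
rail -0.02 -1 36 -37.5 3.0
rail -0.02 1 27 38.7 7.8
rail 0.0 -1 32 -38.2 3.7
rail 0.0 1 24 39.2 6.9
rail 0.02 -1 17 -40.2 4.4
rail 0.02 1 16 39.5 12.6
rail 0.04 -1 10 -39.4 12.3
rail 0.04 1 10 39.2 12.4
```

View pics/t3.png

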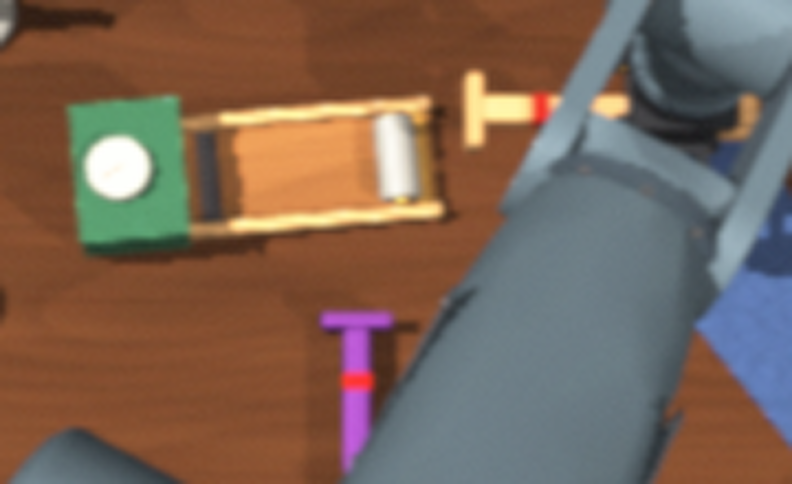

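The top crop shows the paddle held straight at (545, 107), its head at (475, 108) facing the track. The roll is at (397, 155) against the lip, the slot at (207, 175) and the hood at (130, 170). Rail medians of ±38 mm all along confirm the track axis.

Call:
{"api": "move_arm", "payload": {
  "offset": [
    [0.02, 0, 0.02],
    [0.04, 0.005, 0.04],
    [0.04, 0.005, 0.04],
    [0.04, 0.005, 0.04]
  ],
  "twist": [
    [0, 0, -0.123],
    [0, 0, -0.123],
    [0, 0, -0.123],
    [0, 0, -0.123]
  ],
  "grip": [1, 1, 1, 1]
}}

```text
clock: 5.9
tcp_pos: [0.6285, -0.1908, 0.1213]
tcp_rot: [-3.141, -0.0, 1.685]
force: [0.8, 0.2, -1.1]
finger_gap: 0.0174
```

```bash
python3 -c "
from h import *
to([.6284,-.1896,.052],96.8)"
```

```text
offset [0.0059 0.0006 0.3463] twist [-0.0008 -0.0004 -0.0058] t 5.9 F [ 0.83  0.19 -1.09]
```

Call:
{"api": "move_arm", "payload": {
  "offset": [
    [0, 0, 0.12],
    [0, 0, 0.24],
    [0, 0, 0.345],
    [0, 0, 0.345],
    [0, 0, 0.345],
    [0, 0, 0.345],
    [0, 0, 0.345]
  ],
  "twist": [
    [0, 0, -0.006],
    [0, 0, -0.006],
    [0, 0, -0.006],
    [0, 0, -0.006],
    [0, 0, -0.006],
    [0, 0, -0.006],
    [0, 0, -0.006]
  ],
  "grip": [1, 1, 1, 1, 1, 1, 1]
}}

```text
clock: 6.6
tcp_pos: [0.6298, -0.1913, 0.0545]
tcp_rot: [3.139, 0.002, 1.692]
force: [-0.2, -0.3, -1.3]
finger_gap: 0.0175
```

```bash
cat >> h.py <<'E'
U=np.array([np.cos(np.radians(96.8)),np.sin(np.radians(96.8))])
def st():
    s=robot.sense(); q=s["tcp_pos"][:2]-[.597,.0735]
    print("t",s["clock"],"face x",((q@U+.13)*1e3).round(1),"y",(q@[-U[1],U[0]]*1e3).round(1),"z",s["tcp_pos"][2].round(4),"Fx",(s["force"][:2]@U).round(2),"Fz",s["force"][2].round(2),"yaw",np.degrees(s["tcp_rot"][2]).round(2))
E
python3 - <<'E'
from h import *
st()
c=cam("side"); save(c,"s4.png",(210,120,370,240),4.8)
E
```

```text
t 6.6 face x -136.8 y -1.2 z 0.0545 Fx -0.29 Fz -1.3 yaw 96.93
```

View pics/s4.png

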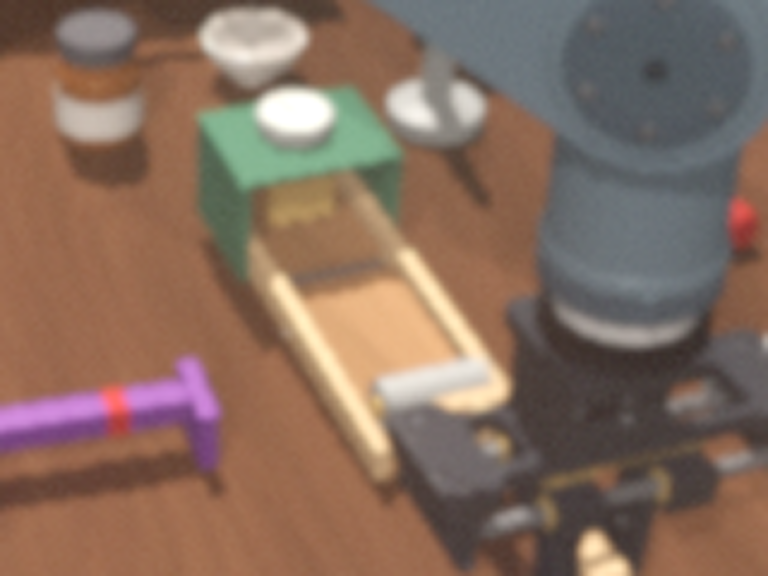

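The side crop shows the roll at (432, 382) behind the lip, the brass feeler visible inside the hood at (300, 200), and the gripper lined up behind the low end. I'll start the gentle push.

Call:
{"api": "move_arm", "payload": {
  "offset": [
    [0.015, -0.005, 0],
    [0.03, -0.005, 0],
    [0.045, -0.005, 0.0],
    [0.06, -0.005, 0.0],
    [0.07, -0.005, 0.0],
    [0.08, -0.005, 0.0],
    [0.09, -0.005, 0.0],
    [0.1, -0.005, 0.0],
    [0.11, -0.005, 0],
    [0.12, -0.005, 0],
    [0.13, -0.005, -0.001],
    [0.14, -0.005, -0.002],
    [0.15, -0.005, -0.002],
    [0.16, -0.005, -0.003],
    [0.17, -0.005, -0.003],
    [0.18, -0.005, -0.004],
    [0.19, -0.005, -0.004],
    [0.2, -0.005, -0.005],
    [0.21, -0.005, -0.005],
    [0.22, -0.005, -0.006]
  ],
  "twist": [
    [0, 0, 0],
    [0, 0, 0],
    [0, 0, 0],
    [0, 0, 0],
    [0, 0, 0],
    [0, 0, 0],
    [0, 0, 0],
    [0, 0, 0],
    [0, 0, 0],
    [0, 0, 0],
    [0, 0, 0],
    [0, 0, 0],
    [0, 0, 0],
    [0, 0, 0],
    [0, 0, 0],
    [0, 0, 0],
    [0, 0, 0],
    [0, 0, 0],
    [0, 0, 0],
    [0, 0, 0]
  ],
  "grip": [1, 1, 1, 1, 1, 1, 1, 1, 1, 1, 1, 1, 1, 1, 1, 1, 1, 1, 1, 1]
}}

```text
clock: 8.65
tcp_pos: [0.6224, -0.147, 0.0539]
tcp_rot: [-3.142, -0.0, 1.692]
force: [-0.3, -0.5, -0.7]
finger_gap: 0.0173
```

```bash
python3 -c "
from h import *
st()
c=cam('top');W=cloud(c);hsv=cv2.cvtColor(c['frame'],cv2.COLOR_RGB2HSV).astype(int)
q=W[...,:2]-[.597,.0735];X=q@U;Y=q@np.array([-U[1],U[0]])
m=(hsv[...,1]<60)&(hsv[...,2]>100)&(W[...,2]>.025)&(W[...,2]<.06)&(abs(X)<.12)&(abs(Y)<.035)
print(m.sum(),X[m].mean(),Y[m].mean(),np.percentile(X[m],[2,98]))"
```

```text
t 8.65 face x -92.0 y 0.9 z 0.0539 Fx -0.47 Fz -0.7 yaw 96.95
148 -0.07670020992816584 0.0012138619788973723 [-0.08977429 -0.06457602]
```

Call:
{"api": "move_arm", "payload": {
  "offset": [
    [0.015, 0, 0],
    [0.03, 0, 0],
    [0.045, 0, 0.0],
    [0.06, 0, 0.0],
    [0.075, 0, 0.0],
    [0.09, 0, 0.0],
    [0.105, 0, 0.0],
    [0.12, 0, 0.0],
    [0.135, 0, 0],
    [0.15, 0, 0],
    [0.165, 0, 0],
    [0.18, 0, 0],
    [0.195, 0, -0.001],
    [0.21, 0, -0.002],
    [0.225, 0, -0.002],
    [0.24, 0, -0.003],
    [0.255, 0, -0.004],
    [0.27, 0, -0.005],
    [0.285, 0, -0.005],
    [0.3, 0, -0.006]
  ],
  "twist": [
    [0, 0, 0],
    [0, 0, 0],
    [0, 0, 0],
    [0, 0, 0],
    [0, 0, 0],
    [0, 0, 0],
    [0, 0, 0],
    [0, 0, 0],
    [0, 0, 0],
    [0, 0, 0],
    [0, 0, 0],
    [0, 0, 0],
    [0, 0, 0],
    [0, 0, 0],
    [0, 0, 0],
    [0, 0, 0],
    [0, 0, 0],
    [0, 0, 0],
    [0, 0, 0],
    [0, 0, 0]
  ],
  "grip": [1, 1, 1, 1, 1, 1, 1, 1, 1, 1, 1, 1, 1, 1, 1, 1, 1, 1, 1, 1]
}}

```text
clock: 10.7
tcp_pos: [0.6151, -0.0874, 0.0551]
tcp_rot: [-3.142, 0.0, 1.692]
force: [0.4, -0.4, -1.3]
finger_gap: 0.0175
```

Call:
{"api": "move_arm", "payload": {
  "offset": [
    [0.015, 0, -0.001],
    [0.03, 0, -0.002],
    [0.045, 0, -0.002],
    [0.06, 0, -0.003],
    [0.075, 0, -0.004],
    [0.09, 0, -0.005],
    [0.105, 0, -0.005],
    [0.12, 0, -0.006],
    [0.135, 0, -0.007],
    [0.15, 0, -0.008],
    [0.165, 0, -0.009],
    [0.175, 0, -0.009],
    [0.185, 0, -0.01],
    [0.195, 0, -0.01],
    [0.205, 0, -0.01],
    [0.215, 0, -0.011],
    [0.225, 0, -0.011],
    [0.235, 0, -0.012],
    [0.24, 0, -0.012],
    [0.245, 0, -0.013]
  ],
  "twist": [
    [0, 0, 0],
    [0, 0, 0],
    [0, 0, 0],
    [0, 0, 0],
    [0, 0, 0],
    [0, 0, 0],
    [0, 0, 0],
    [0, 0, 0],
    [0, 0, 0],
    [0, 0, 0],
    [0, 0, 0],
    [0, 0, 0],
    [0, 0, 0],
    [0, 0, 0],
    [0, 0, 0],
    [0, 0, 0],
    [0, 0, 0],
    [0, 0, 0],
    [0, 0, 0],
    [0, 0, 0]
  ],
  "grip": [1, 1, 1, 1, 1, 1, 1, 1, 1, 1, 1, 1, 1, 1, 1, 1, 1, 1, 1, 1]
}}

```text
clock: 12.7
tcp_pos: [0.6092, -0.0389, 0.0577]
tcp_rot: [-3.142, -0.0, 1.692]
force: [0.4, -1.1, -1.1]
finger_gap: 0.0173
```

```bash
python3 -c "
from h import *
st()
c=cam('side'); save(c,'s5.png',(210,120,370,240),4.8)
st()"
```

```text
t 12.7 face x 17.0 y 1.2 z 0.0577 Fx -1.11 Fz -1.11 yaw 96.96
t 12.75 face x 17.1 y 1.1 z 0.0577 Fx -0.41 Fz -0.01 yaw 96.96
```

View pics/s5.png

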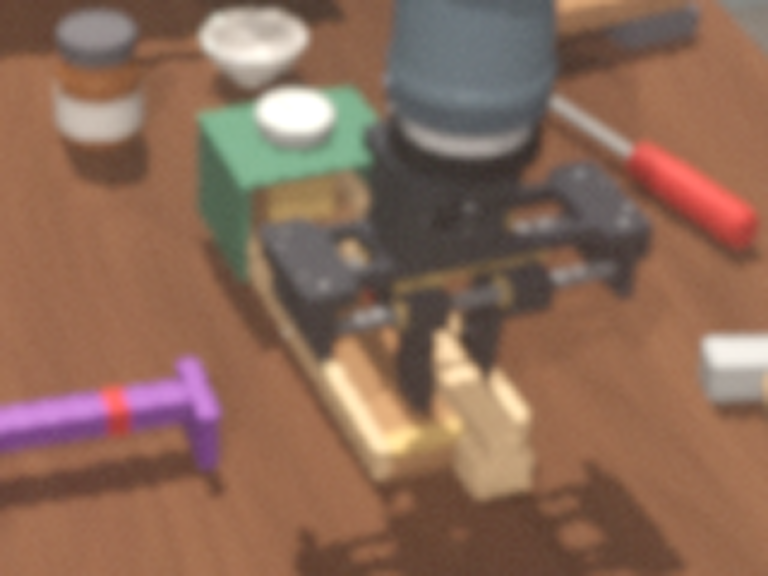

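The side crop shows the paddle between the rails with its heel at (490, 440) clear of the lip, and the roll hidden under the gripper. The face is at x = 17, just short of the slot. Next, over the slot slowly.

Call:
{"api": "move_arm", "payload": {
  "offset": [
    [0.0075, 0, 0],
    [0.015, 0, -0.001],
    [0.0225, 0, -0.001],
    [0.03, 0, -0.002],
    [0.0375, 0, -0.002],
    [0.045, 0, -0.002],
    [0.0525, 0, -0.003],
    [0.06, 0, -0.003],
    [0.0675, 0, -0.004],
    [0.075, 0, -0.004],
    [0.0825, 0, -0.004],
    [0.09, 0, -0.005],
    [0.0975, 0, -0.005],
    [0.105, 0, -0.006],
    [0.11, 0, -0.006],
    [0.115, 0, -0.006],
    [0.115, 0, -0.006],
    [0.115, 0, -0.006]
  ],
  "twist": [
    [0, 0, 0],
    [0, 0, 0],
    [0, 0, 0],
    [0, 0, 0],
    [0, 0, 0],
    [0, 0, 0],
    [0, 0, 0],
    [0, 0, 0],
    [0, 0, 0],
    [0, 0, 0],
    [0, 0, 0],
    [0, 0, 0],
    [0, 0, 0],
    [0, 0, 0],
    [0, 0, 0],
    [0, 0, 0],
    [0, 0, 0],
    [0, 0, 0]
  ],
  "grip": [1, 1, 1, 1, 1, 1, 1, 1, 1, 1, 1, 1, 1, 1, 1, 1, 1, 1]
}}

```text
clock: 14.55
tcp_pos: [0.6065, -0.0161, 0.0589]
tcp_rot: [3.142, -0.0, 1.692]
force: [-0.1, -0.8, -0.3]
finger_gap: 0.0178
```

```bash
cat >> h.py <<'E'
def avg(n=6):
    F=[]
    for _ in range(n): c=cam("top"); F.append(robot.sense()["force"])
    F=np.array(F)[:,:2]@U; st(); print("Fx mean",F.mean().round(2),"sd",F.std().round(2)); return c
E
python3 -c "
from h import *
c=avg()
save(c,'t6.png',(180,130,300,220),6.6)"
```

```text
t 14.85 face x 39.8 y 1.2 z 0.0589 Fx 0.19 Fz 0.01 yaw 96.95
Fx mean -0.35 sd 0.49
```

Call:
{"api": "move_arm", "payload": {
  "offset": [
    [0.0075, 0, 0],
    [0.015, 0, -0.001],
    [0.0225, 0, -0.001],
    [0.03, 0, -0.002],
    [0.0375, 0, -0.002],
    [0.045, 0, -0.002],
    [0.0525, 0, -0.003],
    [0.06, 0, -0.003],
    [0.06, 0, -0.003]
  ],
  "twist": [
    [0, 0, 0],
    [0, 0, 0],
    [0, 0, 0],
    [0, 0, 0],
    [0, 0, 0],
    [0, 0, 0],
    [0, 0, 0],
    [0, 0, 0],
    [0, 0, 0]
  ],
  "grip": [1, 1, 1, 1, 1, 1, 1, 1, 1]
}}

```text
clock: 15.75
tcp_pos: [0.6049, -0.004, 0.0595]
tcp_rot: [-3.141, -0.0, 1.692]
force: [0.5, -0.2, -0.6]
finger_gap: 0.0174
```

```bash
python3 -c "
from h import *
avg(8)"
```

```text
t 16.15 face x 51.8 y 1.3 z 0.0595 Fx -0.35 Fz -0.76 yaw 96.95
Fx mean -0.23 sd 0.52
```

Call:
{"api": "move_arm", "payload": {
  "offset": [
    [0.0075, 0, 0],
    [0.015, 0, -0.001],
    [0.0225, 0, -0.001],
    [0.03, 0, -0.002],
    [0.0375, 0, -0.002],
    [0.045, 0, -0.002],
    [0.0525, 0, -0.003],
    [0.06, 0, -0.003],
    [0.06, 0, -0.003]
  ],
  "twist": [
    [0, 0, 0],
    [0, 0, 0],
    [0, 0, 0],
    [0, 0, 0],
    [0, 0, 0],
    [0, 0, 0],
    [0, 0, 0],
    [0, 0, 0],
    [0, 0, 0]
  ],
  "grip": [1, 1, 1, 1, 1, 1, 1, 1, 1]
}}

```text
clock: 17.05
tcp_pos: [0.6037, 0.0075, 0.0603]
tcp_rot: [3.141, 0.0, 1.692]
force: [0.4, -4.3, -0.4]
finger_gap: 0.0171
```

```bash
python3 -c "
from h import *
avg(10)"
```

```text
t 17.55 face x 63.7 y 1.2 z 0.0602 Fx -4.03 Fz 0.25 yaw 96.95
Fx mean -4.06 sd 0.47
```

Call:
{"api": "move_arm", "payload": {
  "offset": [
    [0.005, 0, 0],
    [0.01, 0, -0.001],
    [0.015, 0, -0.001],
    [0.02, 0, -0.001],
    [0.025, 0, -0.001],
    [0.025, 0, -0.001]
  ],
  "twist": [
    [0, 0, 0],
    [0, 0, 0],
    [0, 0, 0],
    [0, 0, 0],
    [0, 0, 0],
    [0, 0, 0]
  ],
  "grip": [1, 1, 1, 1, 1, 1]
}}

```text
clock: 18.15
tcp_pos: [0.6031, 0.0123, 0.0605]
tcp_rot: [3.141, 0.001, 1.692]
force: [-0.2, -5.9, 1.2]
finger_gap: 0.0174
```

```bash
python3 -c "
from h import *
c=avg(10); save(c,'t7.png',(180,130,300,220),6.6)"
```

```text
t 18.65 face x 68.5 y 1.1 z 0.0605 Fx -4.93 Fz -0.1 yaw 96.96
Fx mean -5.91 sd 0.59
```

View pics/t7.png

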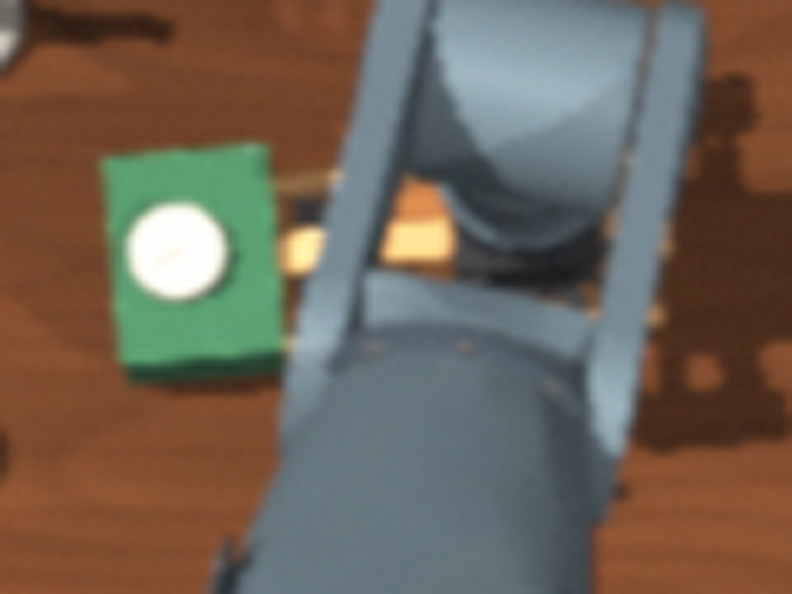

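The top crop shows the slot at (310, 210) empty, with the handle entering the hood mouth at (290, 245) and the dial needle faint. Net paddle force is about 5.7 N. I'll push 1.5 mm more and hold.

Call:
{"api": "move_arm", "payload": {
  "offset": [
    [0.004, 0, 0],
    [0.007, 0, 0],
    [0.007, 0, 0],
    [0.007, 0, 0],
    [0.007, 0, 0],
    [0.007, 0, 0],
    [0.007, 0, 0],
    [0.007, 0, 0],
    [0.007, 0, 0],
    [0.007, 0, 0],
    [0.007, 0, 0],
    [0.007, 0, 0]
  ],
  "twist": [
    [0, 0, 0],
    [0, 0, 0],
    [0, 0, 0],
    [0, 0, 0],
    [0, 0, 0],
    [0, 0, 0],
    [0, 0, 0],
    [0, 0, 0],
    [0, 0, 0],
    [0, 0, 0],
    [0, 0, 0],
    [0, 0, 0]
  ],
  "grip": [1, 1, 1, 1, 1, 1, 1, 1, 1, 1, 1, 1]
}}

```text
clock: 19.85
tcp_pos: [0.603, 0.0134, 0.0605]
tcp_rot: [3.141, 0.001, 1.692]
force: [1.0, -6.0, 0.4]
finger_gap: 0.0176
```

```bash
python3 -c "
from h import *
avg(8)"
```

```text
t 20.25 face x 69.6 y 1.1 z 0.0605 Fx -6.84 Fz -0.12 yaw 96.95
Fx mean -7.16 sd 0.36
```

Call:
{"api": "move_arm", "payload": {
  "offset": [
    [-0.003, 0, 0],
    [-0.003, 0, 0],
    [-0.003, 0, 0],
    [-0.003, 0, 0],
    [-0.003, 0, 0],
    [-0.003, 0, 0],
    [-0.003, 0, 0],
    [-0.003, 0, 0],
    [-0.003, 0, 0],
    [-0.003, 0, 0],
    [-0.003, 0, 0],
    [-0.003, 0, 0]
  ],
  "twist": [
    [0, 0, 0],
    [0, 0, 0],
    [0, 0, 0],
    [0, 0, 0],
    [0, 0, 0],
    [0, 0, 0],
    [0, 0, 0],
    [0, 0, 0],
    [0, 0, 0],
    [0, 0, 0],
    [0, 0, 0],
    [0, 0, 0]
  ],
  "grip": [1, 1, 1, 1, 1, 1, 1, 1, 1, 1, 1, 1]
}}

```text
clock: 21.45
tcp_pos: [0.603, 0.0131, 0.0604]
tcp_rot: [3.141, 0.001, 1.692]
force: [0.6, -6.2, -0.5]
finger_gap: 0.0173
```

```bash
python3 -c "
from h import *
avg(6)"
```

```text
t 21.75 face x 69.3 y 1.2 z 0.0604 Fx -6.81 Fz -0.39 yaw 96.95
Fx mean -6.12 sd 0.49
```

Call:
{"api": "move_arm", "payload": {
  "offset": [
    [-0.0075, 0, 0],
    [-0.015, 0, 0.001],
    [-0.0225, 0, 0.001],
    [-0.03, 0, 0.002],
    [-0.0375, 0, 0.002],
    [-0.045, 0, 0.002],
    [-0.0525, 0, 0.003],
    [-0.06, 0, 0.003],
    [-0.0675, 0, 0.004],
    [-0.075, 0, 0.004],
    [-0.0825, 0, 0.004],
    [-0.09, 0, 0.005],
    [-0.0975, 0, 0.005],
    [-0.105, 0, 0.005],
    [-0.1125, 0, 0.006],
    [-0.12, 0, 0.006],
    [-0.1275, 0, 0.007],
    [-0.135, 0, 0.007],
    [-0.1425, 0, 0.008],
    [-0.15, 0, 0.008]
  ],
  "twist": [
    [0, 0, 0],
    [0, 0, 0],
    [0, 0, 0],
    [0, 0, 0],
    [0, 0, 0],
    [0, 0, 0],
    [0, 0, 0],
    [0, 0, 0],
    [0, 0, 0],
    [0, 0, 0],
    [0, 0, 0],
    [0, 0, 0],
    [0, 0, 0],
    [0, 0, 0],
    [0, 0, 0],
    [0, 0, 0],
    [0, 0, 0],
    [0, 0, 0],
    [0, 0, 0],
    [0, 0, 0]
  ],
  "grip": [1, 1, 1, 1, 1, 1, 1, 1, 1, 1, 1, 1, 1, 1, 1, 1, 1, 1, 1, 1]
}}

```text
clock: 23.75
tcp_pos: [0.6065, -0.0165, 0.0587]
tcp_rot: [-3.142, -0.0, 1.692]
force: [0.4, -0.4, -0.4]
finger_gap: 0.0178
```

Call:
{"api": "move_arm", "payload": {
  "offset": [
    [-0.006, 0, 0],
    [-0.012, 0, 0.001],
    [-0.018, 0, 0.001],
    [-0.024, 0, 0.002],
    [-0.03, 0, 0.002],
    [-0.036, 0, 0.002],
    [-0.042, 0, 0.002],
    [-0.048, 0, 0.003],
    [-0.054, 0, 0.003],
    [-0.06, 0, 0.003],
    [-0.066, 0, 0.004],
    [-0.072, 0, 0.004],
    [-0.078, 0, 0.004],
    [-0.084, 0, 0.004],
    [-0.09, 0, 0.005],
    [-0.096, 0, 0.005],
    [-0.1, 0, 0.005],
    [-0.1, 0, 0.005],
    [-0.1, 0, 0.005],
    [-0.1, 0, 0.005]
  ],
  "twist": [
    [0, 0, 0],
    [0, 0, 0],
    [0, 0, 0],
    [0, 0, 0],
    [0, 0, 0],
    [0, 0, 0],
    [0, 0, 0],
    [0, 0, 0],
    [0, 0, 0],
    [0, 0, 0],
    [0, 0, 0],
    [0, 0, 0],
    [0, 0, 0],
    [0, 0, 0],
    [0, 0, 0],
    [0, 0, 0],
    [0, 0, 0],
    [0, 0, 0],
    [0, 0, 0],
    [0, 0, 0]
  ],
  "grip": [1, 1, 1, 1, 1, 1, 1, 1, 1, 1, 1, 1, 1, 1, 1, 1, 1, 1, 1, 1]
}}

```text
clock: 25.75
tcp_pos: [0.6089, -0.0362, 0.0577]
tcp_rot: [-3.142, 0.0, 1.692]
force: [-0.4, 0.3, -0.7]
finger_gap: 0.0172
```

```bash
python3 -c "
from h import *
avg(3)
c=cam('top');W=cloud(c);hsv=cv2.cvtColor(c['frame'],cv2.COLOR_RGB2HSV).astype(int)
q=W[...,:2]-[.597,.0735];X=q@U;Y=q@np.array([-U[1],U[0]])
m=(hsv[...,1]<70)&(hsv[...,2]>90)&(W[...,2]>.025)&(W[...,2]<.065)&(abs(X)<.12)&(abs(Y)<.035)
print(m.sum(),X[m].mean(),Y[m].mean(),np.percentile(X[m],[2,98]),np.percentile(W[m][:,2],[5,50,90]))
"
```

```text
t 25.9 face x 19.7 y 1.2 z 0.0577 Fx 0.24 Fz -1.12 yaw 96.96
Fx mean -0.05 sd 0.27
173 0.04073855604764418 0.0012378124266013463 [0.0271854  0.05539678] [0.03707086 0.04656774 0.05217435]
```

Roll is seen at x ≈ 40 and the face at 19.7, so there's a gap: the roll stays in the slot. Withdraw now.

Call:
{"api": "move_arm", "payload": {
  "offset": [
    [-0.02, 0, 0],
    [-0.05, 0, 0],
    [-0.1, 0, 0],
    [-0.18, 0, 0],
    [-0.28, 0, 0],
    [-0.38, 0, 0],
    [-0.48, 0, 0],
    [-0.58, 0, 0],
    [-0.68, 0, 0],
    [-0.76, 0, 0],
    [-0.8, 0, 0],
    [-0.8, 0, 0],
    [-0.8, 0, -0.1],
    [-0.8, 0, -0.2],
    [-0.8, 0, -0.35],
    [-0.8, 0, -0.35]
  ],
  "twist": [
    [0, 0, 0],
    [0, 0, 0],
    [0, 0, 0],
    [0, 0, 0],
    [0, 0, 0],
    [0, 0, 0],
    [0, 0, 0],
    [0, 0, 0],
    [0, 0, 0],
    [0, 0, 0],
    [0, 0, 0],
    [0, 0, 0],
    [0, 0, 0],
    [0, 0, 0],
    [0, 0, 0],
    [0, 0, 0]
  ],
  "grip": [1, 1, 1, 1, 1, 1, 1, 1, 1, 1, 1, 1, 1, 1, 1, 1]
}}

```text
clock: 27.55
tcp_pos: [0.6309, -0.1952, 0.1324]
tcp_rot: [3.135, 0.004, 1.693]
force: [1.2, -0.3, -0.8]
finger_gap: 0.0172
```

```bash
python3 -c "
from h import *
to([.5313,-.3158,.09],46.2)
c=cam('side'); save(c,'s8.png',(210,120,370,240),4.8)"
```

```text
offset [-0.5369 -0.5694  0.2105] twist [9.7000e-03 1.1000e-03 1.1294e+00] t 27.55 F [ 1.17 -0.32 -0.83]
```

View pics/s8.png

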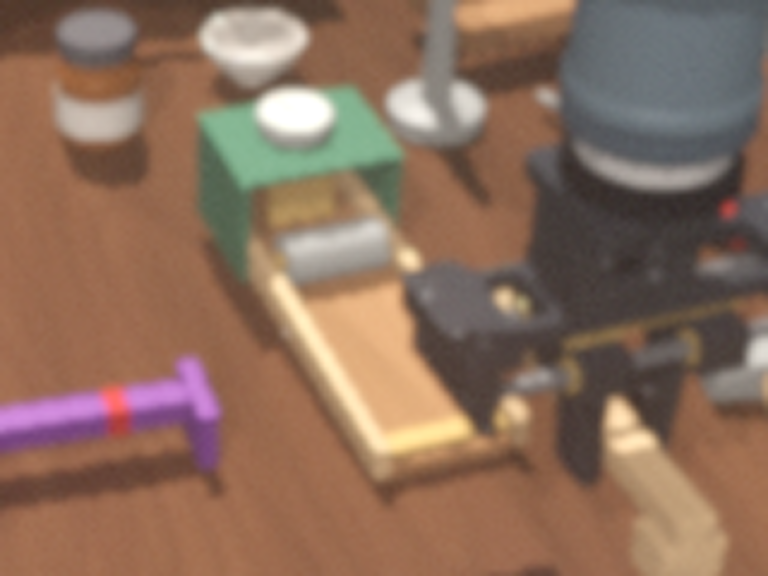

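The side crop shows the roll resting in the slot at (335, 248), just short of the hood mouth. The jar, dish and mandrel are untouched. Next I return the paddle to the mat.

Call:
{"api": "move_arm", "payload": {
  "offset": [
    [-0.08, -0.09, 0],
    [-0.18, -0.19, 0],
    [-0.28, -0.3, 0],
    [-0.38, -0.4, 0],
    [-0.48, -0.5, 0],
    [-0.537, -0.569, 0],
    [-0.537, -0.569, 0],
    [-0.537, -0.569, 0]
  ],
  "twist": [
    [0, 0, 0.15],
    [0, 0, 0.3],
    [0, 0, 0.45],
    [0, 0, 0.6],
    [0, 0, 0.75],
    [0, 0, 0.9],
    [0, 0, 1],
    [0, 0, 1]
  ],
  "grip": [1, 1, 1, 1, 1, 1, 1, 1]
}}

```text
clock: 28.4
tcp_pos: [0.5273, -0.3148, 0.126]
tcp_rot: [-3.139, -0.0, 0.905]
force: [-0.5, 0.3, -1.3]
finger_gap: 0.0176
```

```bash
python3 -c "
from h import *
to([.5313,-.3158,.031],46.2)"
```

```text
offset [0.0084 0.0202 0.4749] twist [-0.0036 -0.0003  0.1262] t 28.4 F [-0.54  0.35 -1.31]
```

Call:
{"api": "move_arm", "payload": {
  "offset": [
    [0.008, 0.015, 0.1],
    [0.008, 0.015, 0.2],
    [0.008, 0.015, 0.3],
    [0.008, 0.015, 0.37],
    [0.008, 0.015, 0.4],
    [0.008, 0.015, 0.4],
    [0.008, 0.015, 0.4]
  ],
  "twist": [
    [0, 0, 0.126],
    [0, 0, 0.126],
    [0, 0, 0.126],
    [0, 0, 0.126],
    [0, 0, 0.126],
    [0, 0, 0.126],
    [0, 0, 0.126]
  ],
  "grip": [1, 1, 1, 1, 1, 1, 1]
}}

```text
clock: 29.1
tcp_pos: [0.5322, -0.3162, 0.0483]
tcp_rot: [3.141, -0.0, 0.809]
force: [-0.5, -0.9, 0.4]
finger_gap: 0.0173
```

```bash
python3 -c "
from h import *
to([.5313,-.3158,.031],46.2)"
```

```text
offset [-0.0016 -0.0044  0.0863] twist [ 0.0011 -0.0001  0.0028] t 29.1 F [-0.54 -0.87  0.4 ]
```

Call:
{"api": "move_arm", "payload": {
  "offset": [
    [0, 0, 0.02],
    [0, 0, 0.04],
    [0, 0, 0.06],
    [0, 0, 0.07],
    [0, 0, 0.077],
    [0, 0, 0.08],
    [0, 0, 0.083],
    [0, 0, 0.083],
    [0, 0, 0.083]
  ],
  "twist": [
    [0, 0, 0],
    [0, 0, 0],
    [0, 0, 0],
    [0, 0, 0],
    [0, 0, 0],
    [0, 0, 0],
    [0, 0, 0],
    [0, 0, 0],
    [0, 0, 0]
  ],
  "grip": [1, 1, 1, 1, 1, 1, 1, 1, 1]
}}

```text
clock: 30.0
tcp_pos: [0.5317, -0.3161, 0.0312]
tcp_rot: [3.141, 0.0, 0.808]
force: [-0.8, -0.7, -0.9]
finger_gap: 0.0174
```

Call:
{"api": "move_arm", "payload": {
  "offset": [
    [0, 0, 0.002],
    [0, 0, 0.003],
    [0, 0, 0.003],
    [0, 0, 0.003]
  ],
  "twist": [
    [0, 0, 0],
    [0, 0, 0],
    [0, 0, 0],
    [0, 0, 0]
  ],
  "grip": [1, 1, 1, 1]
}}

```text
clock: 30.4
tcp_pos: [0.5318, -0.3161, 0.0307]
tcp_rot: [3.141, 0.0, 0.808]
force: [-1.0, 1.0, 1.3]
finger_gap: 0.0176
```

Touching (Fz rose by about 2 N). Open part-way, then lift straight up.

Call:
{"api": "move_arm", "payload": {
  "offset": [
    [0, 0, 0],
    [0, 0, 0],
    [0, 0, 0],
    [0, 0, 0],
    [0, 0, 0],
    [0, 0, 0],
    [0, 0, -0.1],
    [0, 0, -0.25],
    [0, 0, -0.5],
    [0, 0, -0.75],
    [0, 0, -0.9],
    [0, 0, -0.9]
  ],
  "twist": [
    [0, 0, 0],
    [0, 0, 0],
    [0, 0, 0],
    [0, 0, 0],
    [0, 0, 0],
    [0, 0, 0],
    [0, 0, 0],
    [0, 0, 0],
    [0, 0, 0],
    [0, 0, 0],
    [0, 0, 0],
    [0, 0, 0]
  ],
  "grip": [0.5, 0.5, 0.5, 0.5, 0.5, 0.5, 0.5, 0.5, 0.5, 0.5, 0.5, 0.5]
}}

```text
clock: 31.6
tcp_pos: [0.5341, -0.318, 0.217]
tcp_rot: [3.131, -0.0, 0.808]
force: [0.6, -0.6, -0.0]
finger_gap: 0.0438
```

```bash
python3 -c "
from h import *
st(); print(robot.sense()['finger_gap'])
c=cam('side'); save(c,'s9.png',(180,90,400,370),2.1)
c=cam('top');W=cloud(c);hsv=cv2.cvtColor(c['frame'],cv2.COLOR_RGB2HSV).astype(int)
q=W[...,:2]-[.597,.0735];X=q@U;Y=q@np.array([-U[1],U[0]])
m=(hsv[...,1]<70)&(hsv[...,2]>90)&(W[...,2]>.025)&(W[...,2]<.065)&(abs(X)<.12)&(abs(Y)<.035)
print(m.sum(),X[m].mean(),Y[m].mean(),np.percentile(X[m],[2,98]))
"
```

```text
t 31.6 face x -251.3 y 108.8 z 0.217 Fx -0.62 Fz -0.01 yaw 46.29
0.043818476597814834
169 0.041016073663289125 0.000927214538570103 [0.02737882 0.05573193]
```

View pics/s9.png

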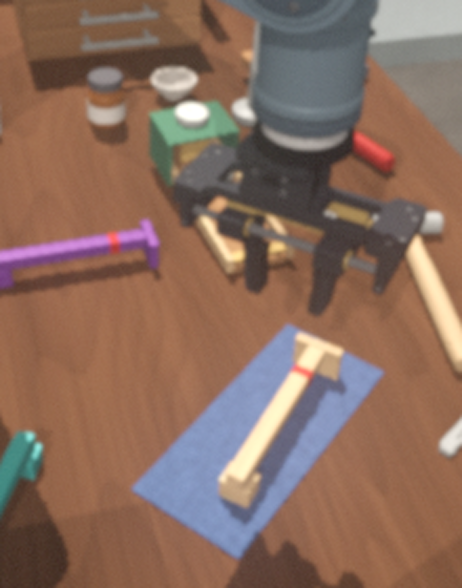

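The crop shows the paddle flat on the mat, head at (318, 355) and heel at (240, 485). The gripper is well clear above it, and the roll still measures x ≈ 41 in the slot. Handing in.

```bash
python3 -c "
from h import *
print(robot.close_job())"
```

```text
the job is handed in; nothing more can be done
None
```

The job is done and handed in at about 32 s, well inside the 67 s limit; the hand-in reported no verdict.

- **Pushing:** I picked up the pale paddle by its handle. With its face I rolled the roll from the lip, over the cross slot and under the hood until it met the feeler.
- **Feeler force:** The paddle force averaged about 5.9 N, then 7.2 N, then settled to 6.1 N after a 0.6 mm back-off. The push lasted over 3 s in all, and the back-off hold was 1.5 s. These readings carry about 0.5 N of noise and a –0.3 N zero offset. The paddle can also feel up to 1 N more than the feeler, so the feeler's own force is known only to about ±0.7 N. No reading came near 12 N.
- **Return:** I eased the paddle back slowly and the roll came to rest in the slot. The top camera measured its centre at track x ≈ 41 mm against 39 mm nominal, unchanged after I withdrew.
- **Paddle:** It lies flat on the blue mat, close to where it started, with the gripper about 0.19 m above it.
- **Other objects:** The jar and dish look undisturbed in the last picture. The mandrel is partly hidden behind the arm there, but it stood undisturbed in the picture before. I checked these three by eye and did not measure them again.

I viewed 9 of the 10 pictures. No check failed or disagreed.

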